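Refit the bayonet fuse cap on the pit power supply

TASK

The blown fuse of the pit power supply has been changed: the new one already stands in the open fuse holder on the supply's deck. Refit the red bayonet cap that was left on the bench: set its lugs in the holder's slots, push it down against the spring and turn it about a quarter turn clockwise until it locks, without forcing it, then let go. Leave the wheel, the parts tray and the screwdriver where they lie.

Things in the scene. Friction and masses are not known exactly. Their poses are not given: they have to be found in the camera images.
- cap: The loose red bayonet fuse cap, 43 mm high, about 40 g, starting upright on the bench, neck down. Origin: centre of the neck's flat underside; z up. A brass neck 17 mm in diameter (foot chamfered to 15 mm) reaches up to 17 mm; then a red round head 38 mm in diameter to 25 mm; then the grip bar to 43 mm. A half turn gives the same cap.
- cap_bar (a point): Centre of the cap's red upright grip bar, 34 mm above the cap's origin. The bar runs along cap x: 34 mm long, 10 mm thick (in y), from 25 to 43 mm above the origin, white line along its top.
- cap_lug (a point): The brass lug on the cap's +x side, with a twin on the -x side, in line with the bar. The lugs lie at the very bottom of the neck: 4 mm high, 6 mm wide, reaching 14.5 mm from the cap's axis.
- holder: The open fuse holder, fixed on the supply's deck: a black round collar 38 mm in diameter, 18 mm high. Origin: on its axis at deck level, 75 mm above the bench; z up. Locked, the cap has its x axis along the holder's x (either way round, some 5 degrees of play) and its origin at z = 8 mm in this frame; the spring holds it up in the pockets so that it cannot turn back.
- mouth (a point): Centre of the open holder's mouth, 18 mm above the deck. The bore is 19.4 mm in diameter, with the silver fuse end 6 mm down. Set in with its lugs in the slots, the cap rests on the fuse with its origin 12 mm above the deck. To turn, press it until the origin is 1 to 3.5 mm above the deck (at 1 mm the head rests on the collar).
- slot (a point): One of a pair of entry slots for the lugs, half a turn apart, 10 mm wide, at rim height, each marked by a white index on the rim: at +80 and -100 degrees from the holder's x axis, counter-clockwise from above. The cap goes in with its bar in line with the white marks, then, pressed down, turns clockwise (from above) by 80 degrees; an end stop follows about 5 degrees later.
- pocket (a point): Roof of one of the two locking pockets (the twin is across, on holder -x), on holder +x, inside the collar, 12 mm above the deck: at the end of the turn, when let up, the spring lifts the lugs 4 mm past the track's roof (8 mm above the deck) into them.
- fuse (a joint): How far the new fuse (14 mm in diameter) standing in the open holder is pushed down, in m: 0 at rest, about 0.004 with the cap locked, 0.011 with the cap fully pressed. Its spring pushes up with about 3 N at 0, 7 N locked and 13 N at 0.011.
- supply: The heavy power supply, fixed on the bench: black case, grey deck, 164 (x) by 224 (y) mm, deck 75 mm above the bench. Origin: centre of its underside. The two fuse holders stand at x = 0, y = +50 and -50 mm (either may be the open one), their axes parallel to this frame's. Along x = +58 mm stands a row of red and black terminal posts 17 mm high.
- other_holder: The neighbouring fuse holder, a twin fixed on the deck with its own red cap locked in it, as a pattern: top of its bar 51 mm above the deck. Origin: on its axis at deck level. It needs nothing.
- wheel: A model car wheel lying flat, black tyre 62 mm in diameter, 32 mm high, white spokes. Origin: centre of its underside.
- tray: A blue open parts tray, 100 (x) by 140 (y) by 22 mm high, with the blown fuse lying in it. Origin: centre of its underside.
- driver: A hex screwdriver lying on the bench: purple handle 19 mm thick and 95 mm long on the -x side of the origin, steel blade 80 mm long to +x. Origin: where the blade meets the handle, at bench height.

How it is judged:
By the outcome, as a careful person would: the job done as asked, in the order asked, and still so for the second after the job is handed in, with the robot touching nothing.
It also fails if it takes over 45 s, if anything falls off the work surface, if the arm or the gripper's body presses on something with over 40 N, if the wrist force passes 120 N, or if a joint passes its speed limit or range.

ROBOT

A 6-joint arm with a two-finger parallel gripper is mounted at the origin on the work surface. World frame = base frame: x ahead of the robot, y to its left, z up, the work surface at z = 0. Lengths are in m, angles in rad, forces in N, time in s.
With the tool pointing down it reaches from about 0.375 to 0.925 m from the base axis. Payload 5.7 kg.
Tool frame: the origin (TCP) lies at the centre of the arm's flange, where the gripper is bolted on; the fingertips stand 182 mm ahead of it and the grasp point (between the pads) lies 163 mm ahead of it (arm.hold_point_z is the distance from the TCP to the grasp point, in m); z points along the fingers, y is the line along which they close (so a half turn about z gives the same grasp; the last joint's range is limited). The gripper opens to 88 mm and grips with 3 to 60 N. Pads are 20 mm wide; open, the fingers measure 115 mm over their backs; the gripper's body (75 mm by 178 mm) begins 61 mm behind the grasp point.
Start: joints at [-1.461, 0.359, 1.51, -0, 1.272, -0.115], TCP at [0.134, -0.585, 0.405] pointing down, gripper open.
Joint ranges: [-2.97, 2.97], [-1.01, 2.36], [0.21, 2.38], [-0.96, 4.11], [0.2, 2.71], [-2.98, 2.98]. Speed limits (rad/s): [2.39, 2.39, 3.14, 3.14, 3.14, 3.14].

INTERFACE

Orientations are given as a unit quaternion [w, x, y, z].
In Python, from plant import arm gives the robot as it stands.
- The arm moves only by the tool inch_along, called after "Call:" as name(argument=value, ...), one argument or row to a line, values as JSON. Schema: {"type":"object","properties":{"moves":{"type":"array","items":{"type":"number"},"minItems":7,"maxItems":140},"only":{"type":"string"},"quiet":{"type":"boolean"},"lines":{"type":"string"}},"required":["moves"],"additionalProperties":false}. moves is one flat list of numbers that holds 1 to 20 rows one after another, with no inner brackets; each row has 7 numbers: the finger opening in m, then dx, dy, dz in m, then a rotation vector rx, ry, rz in rad; each row shifts and turns the commanded pose from where the row before left it, along the tool's axes as they then stand; what a row does not reach is not made up. A row lasts 1/8 s, in which the tool goes at most 0.0625 m and 0.188 rad, less where a joint would pass 70% of its speed; a pose out of reach is approached as far as the arm can. The fingers move at their own pace and stop on an object; the grip force is fixed at half the most. Time passes only in rows, so rows that do not move let the fingers close. The tool returns the time, the measured TCP pose, the force, the opening and the grip force at its end. only (a regular expression) keeps the lines of the reply that match it, lines (a string "A,B") keeps lines A to B, and quiet returns only ok. Input that does not fit is refused with a message, and nothing moves.
- arm.sense(): the state, without advancing time (a new reading comes with each control period).
- arm.grab_frame(name): name is "scene" or "top" or "wrist"; returns (picture, depth): 384x512x3 uint8, red, green, blue; 384x512 float32, m along the optical axis (not along the pixel's ray), 0 where there is no reading.
- arm.camera_model(name): a dict with "K" (3x3 intrinsics, pixels), "R" (3x3) and "t" (3): a world point X has camera coordinates R X + t. Camera axes: x right, y down, z forward; pixel columns grow to the right and rows downward; lengths in m; the calibration is good to about 2 mm. A picture is of the moment at which its call begins: read the wrist's pose just before it. camera_model takes no time and is no camera call; for the wrist camera it gives the pose at the moment of the call.
- arm.hand_in(): hands the job in; it is judged then, once.
The state is a dict: "time": time; "joint_pos": joint angles; "dq": joint speeds; "tau": joint torques, N m; "ee_pos": TCP position; "eef_rot": TCP orientation; "ft_force": force on the tool from outside, world axes, zero at the start; "wrist_torque": the same for the moment, N m; "gripper_width": finger opening in m; "grip_force": force on a finger pad.
Only numpy, scipy, OpenCV 4.12 (cv2) and the standard library are available. Lean on these libraries where they do the work, as an engineer would, in place of code of your own. Each camera call takes 0.05 s, during which the arm holds its last target. There are 200 camera calls.

## Working session

There is one attempt and no reset: what is moved stays moved. The work goes in short steps, Python scripts to look and compute and a tool call to move; the robot and the scene stay as the last step left them, time stands still between calls to the robot, and variables do not carry over. Pictures are saved under pics/ and viewed, at most 10 in all, crops included, and the job is handed in when it is done.

```bash
ls; mkdir -p pics; python3 - <<'E'
from plant import arm
import cv2,numpy as np
s=arm.sense();print(s)
for n in("scene","top"):
    p,d=arm.grab_frame(n);cv2.imwrite(f"pics/{n}0.png",p[:,:,::-1]);np.save(f"pics/{n}0.npy",d)
    c=arm.camera_model(n);print(n,c)
E
```

```text
pics
plant.py
{'time': 0.0, 'joint_pos': array([-1.46112740e+00,  3.59509569e-01,  1.51143819e+00, -2.17899788e-05,
        1.27251210e+00, -1.15095338e-01]), 'dq': array([ 0.00085396,  0.00017991, -0.00033937,  0.00235768,  0.00143768,
       -0.00036617]), 'tau': array([-1.88565318e-03, -5.15379453e+01, -2.70731020e+01,  6.75302627e-02,
        3.49647843e-02, -1.61694620e-04]), 'ee_pos': array([ 0.13367679, -0.58454384,  0.40380439]), 'eef_rot': array([-9.33627896e-04,  9.93690978e-01,  1.12148863e-01, -7.87780253e-06]), 'ft_force': array([ 0.84582107, -0.23308395,  0.17680031]), 'wrist_torque': array([ 0.00035533,  0.01788493, -0.03239948]), 'grip_force': 0.0, 'gripper_width': 0.08777533843315263}
scene {'K': array([[376.27110019,   0.        , 261.66538024],
       [  0.        , 376.27110019, 192.93372397],
       [  0.        ,   0.        ,   1.        ]]), 'R': array([[-6.40104654e-01,  7.68287702e-01,  1.96715036e-04],
       [ 4.66508094e-01,  3.88878125e-01, -7.94445720e-01],
       [-6.10439375e-01, -5.08436634e-01, -6.07335129e-01]]), 't': array([ 0.36595824, -0.18777351,  1.37009784])}
top {'K': array([[425.97751161,   0.        , 257.70857565],
       [  0.        , 425.97751161, 190.80998765],
       [  0.        ,   0.        ,   1.        ]]), 'R': array([[-0.00804456, -0.99996642,  0.00156112],
       [-0.99788957,  0.00792724, -0.06444815],
       [ 0.06443361, -0.00207628, -0.99791984]]), 't': array([0.01266883, 0.57666718, 1.03910555])}
```

View pics/top0.png

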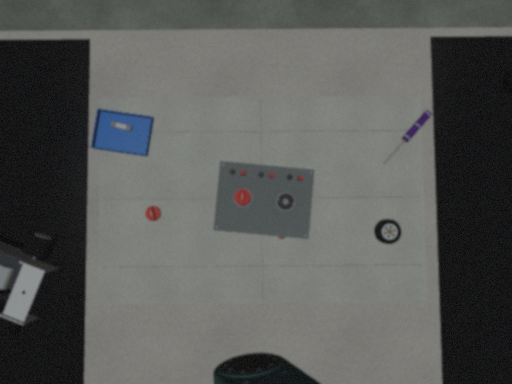

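View pics/scene0.png

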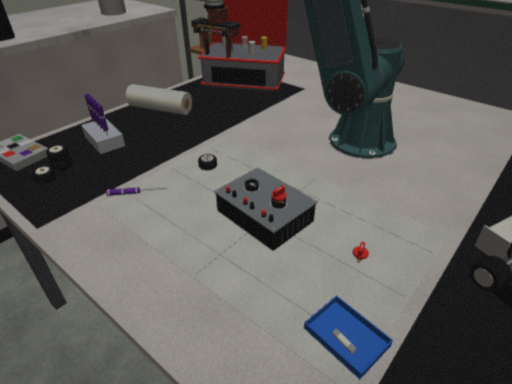

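The top view shows the loose cap at (153,213), the locked neighbour at (243,198) and the open holder at (286,201). The terminals are at the deck's far edge (+x), and the wheel, driver and tray are well clear. Next I'll measure these.

```bash
cat > h.py <<'E'
import numpy as np,cv2
from scipy.spatial.transform import Rotation as Ro
def ray(c,u,v,z):
    d=c["R"].T@(np.linalg.inv(c["K"])@np.array([u,v,1.]));o=-c["R"].T@c["t"]
    return o+d*(z-o[2])/d[2]
def red(p):
    h=cv2.cvtColor(p,cv2.COLOR_RGB2HSV);return (((h[...,0]<8)|(h[...,0]>172))&(h[...,1]>140)&(h[...,2]>60)).astype(np.uint8)
def blobs(m,amin):
    n,l,s,c=cv2.connectedComponentsWithStats(m);return [(i,s[i],c[i]) for i in range(1,n) if s[i][4]>=amin],l
def q2R(q): return Ro.from_quat([q[1],q[2],q[3],q[0]])
E
python3 - <<'E'
from plant import arm
from h import *
p=cv2.imread("pics/top0.png")[:,:,::-1].copy();c=arm.camera_model("top")
for i,s,ct in blobs(red(p),6)[0]:
    print(s,ct.round(1),"z.025",ray(c,*ct,.025).round(4),"z.12",ray(c,*ct,.12).round(4))
# deck corners
h=cv2.cvtColor(p,cv2.COLOR_RGB2HSV)
print("hold",ray(c,286,201,.093))
g=cv2.cvtColor(p,cv2.COLOR_RGB2GRAY);m=np.zeros_like(g);roi=(slice(150,250),slice(205,325))
_,m[roi]=cv2.threshold(g[roi],0,255,cv2.THRESH_BINARY_INV+cv2.THRESH_OTSU)
cs,_=cv2.findContours(m,cv2.RETR_EXTERNAL,cv2.CHAIN_APPROX_SIMPLE);k=max(cs,key=cv2.contourArea)
for u in cv2.boxPoints(cv2.minAreaRect(k)):print(u,ray(c,*u,.075).round(4))
a=cv2.resize(p[190:236,130:176],(390,390),interpolation=3);b=cv2.resize(p[178:224,263:309],(390,390),interpolation=3)
cv2.imwrite("pics/crop0.png",np.hstack([a,b])[:,:,::-1])
E
```

```text
[299 177   3   3   7] [300.  177.7] z.025 [ 0.608  -0.0968  0.025 ] z.12 [ 0.599  -0.0871  0.12  ]
[235 190  15  14 138] [242.3 196.9] z.025 [0.5616 0.0463 0.025 ] z.12 [0.5568 0.043  0.12  ]
[147 208  12  12  78] [153.  213.2] z.025 [0.5233 0.2659 0.025 ] z.12 [0.522  0.2428 0.12  ]
hold [ 0.54789537 -0.05679668  0.093     ]
[212.93323 231.7125 ] [0.4782 0.1135 0.075 ]
[219.59827 160.61859] [0.6452 0.0976 0.075 ]
[314.51404 169.51694] [ 0.6224 -0.1262  0.075 ]
[307.849   240.61084] [ 0.4557 -0.1079  0.075 ]
```

View pics/crop0.png

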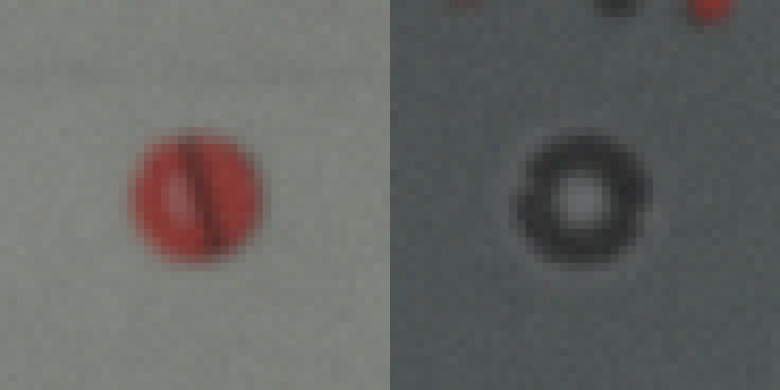

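The left crop shows the cap, with its bar running from about (185,145) to (215,245), so roughly 15° in world. The right crop shows the open mouth with the fuse at its centre, and the neighbouring cap matches the expected pattern. Next I'll check where the wrist camera sits and plan the moves in tool axes.

```bash
cat > go.py <<'E'
import sys
from plant import arm
from h import *
# target x y z(TCP) yaw_deg(tool x) -> tool-axis delta
x,y,z,yaw=map(float,sys.argv[1:5]);s=arm.sense();R=q2R(s["eef_rot"]);M=R.as_matrix()
T=Ro.from_euler("z",yaw,degrees=True)*Ro.from_euler("x",180,degrees=True)
print("yaw now",np.degrees(np.arctan2(M[1,0],M[0,0])).round(2),"d tool",(M.T@(np.array([x,y,z])-s["ee_pos"])).round(4),"rotvec",(R.inv()*T).as_rotvec().round(4),"q",s["joint_pos"].round(2),"F",s["ft_force"].round(1))
E
python3 go.py .47 -.06 .40 12.9
python3 - <<'E'
from plant import arm
from h import *
s=arm.sense();c=arm.camera_model("wrist");M=q2R(s["eef_rot"]).as_matrix()
print(M.T@(-c["R"].T@c["t"]-s["ee_pos"]),c["R"]@M,c["K"])
E
```

```text
yaw now 12.88 d tool [ 0.4448 -0.4364  0.0047] rotvec [-0.0016 -0.0002 -0.0003] q [-1.46  0.36  1.51  0.    1.27 -0.12] F [ 0.1  0.6 -0.5]
[0.07951349 0.00046172 0.01998492] [[ 3.03131822e-04  9.99999024e-01  1.36358811e-03]
 [-9.55469863e-01  6.92012331e-04 -2.95087889e-01]
 [-2.95088544e-01 -1.21341681e-03  9.55469141e-01]] [[322.79802005   0.         261.6286801 ]
 [  0.         322.79802005 194.93326043]
 [  0.           0.           1.        ]]
```

Call:
inch_along(
  moves=[0.088, 0.0432, -0.0352, 0, 0, 0, 0, 0.088, 0.0432, -0.0352, 0, 0, 0, 0, 0.088, 0.0432, -0.0352, 0, 0, 0, 0, 0.088, 0.0432, -0.0352, 0, 0, 0, 0, 0.088, 0.0432, -0.0352, 0, 0, 0, 0, 0.088, 0.0432, -0.0352, 0, 0, 0, 0, 0.088, 0.0432, -0.0352, 0, 0, 0, 0, 0.088, 0.0432, -0.0352, 0, 0, 0, 0, 0.088, 0.0432, -0.0352, 0, 0, 0, 0, 0.088, 0.0432, -0.0352, 0, 0, 0, 0, 0.088, 0.0432, -0.0352, 0, 0, 0, 0, 0.088, 0.0432, -0.0352, 0, 0, 0, 0, 0.088, 0, 0, 0, 0, 0, 0, 0.088, 0, 0, 0, 0, 0, 0],
)

```text
time: 1.85
ee_pos: [0.5444, -0.0576, 0.4042]
eef_rot: [-0.0, 0.994, 0.113, -0.001]
ft_force: [-0.5, -0.6, 0.3]
gripper_width: 0.0874
grip_force: 0.0
```

```bash
python3 - <<'E'
from plant import arm
from h import *
c=arm.camera_model("wrist");p,d=arm.grab_frame("wrist");cv2.imwrite("pics/w1.png",p[:,:,::-1]);np.savez("pics/w1.npz",d=d,**c)
print(arm.sense()["dq"].round(3))
E
```

```text
[-0.016 -0.008  0.002  0.002 -0.001  0.001]
```

View pics/w1.png

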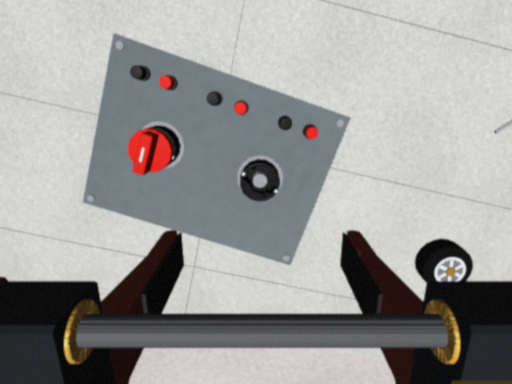

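The view shows the open holder at about (259,180), with white index marks near (242,177) and (277,182) on its rim. I'll compute its centre, the mark direction and the deck yaw.

```bash
python3 - <<'E'
from h import *
p=cv2.imread("pics/w1.png")[:,:,::-1].copy();c=np.load("pics/w1.npz");d=c["d"]
g=cv2.cvtColor(p,cv2.COLOR_RGB2GRAY)
print("depth rim/fuse/deck z:",[ (c["R"].T@(np.linalg.inv(c["K"])@np.array([u,v,1])*d[v,u]-c["t"])).round(4) for u,v in((259,166),(259,180),(220,180),(259,193))])
def circ(m):
    k=max(cv2.findContours(m,cv2.RETR_EXTERNAL,cv2.CHAIN_APPROX_NONE)[0],key=cv2.contourArea);return k
def w(m,z,off,name):
    k=circ(m);P=np.array([ray(c,u+off[0],v+off[1],z)[:2] for u,v in k[:,0]]);P=P.astype(np.float32)*1000
    (ct,r)=cv2.minEnclosingCircle(P);e=cv2.fitEllipse(P);print(name,ct,r,e)
r0=g[150:210,230:290]
w((cv2.GaussianBlur(r0,(3,3),0)<60).astype(np.uint8),.093,(230,150),"rim")
f=np.zeros_like(r0);f[20:42,18:42]=(r0[20:42,18:42]>100);w(f,.087,(230,150),"fuse")
# marks: bright pixels in ring 12-19mm at rim height
ct=np.mean([ray(c,259.5,179.5,.093)],0)
# corners of deck
m=cv2.inRange(g,60,140);m[240:]=0
hull=cv2.convexHull(circ(cv2.morphologyEx(m,cv2.MORPH_CLOSE,np.ones((9,9)))));q=cv2.approxPolyDP(hull,12,True)[:,0]
for u in q:print(u,ray(c,*u,.075).round(4)[:2])
cv2.imwrite("pics/crop1.png",cv2.resize(p[150:210,225:295],(700,600),interpolation=3)[:,:,::-1])
E
```

```text
depth rim/fuse/deck z: [array([ 0.5602, -0.0516,  0.0923]), array([ 0.5461, -0.0547,  0.088 ]), array([ 0.5344, -0.0179,  0.0757]), array([ 0.5355, -0.0572,  0.0944])]
rim (547.2083129882812, -55.05894088745117) 19.321809768676758 ((547.1559448242188, -55.046852111816406), (33.605220794677734, 38.517120361328125), 92.08393859863281)
fuse (545.990966796875, -54.798946380615234) 7.292025566101074 ((545.8373413085938, -55.1329231262207), (12.784297943115234, 13.858590126037598), 113.22708892822266)
[115  34] [0.6424 0.0956]
[348 118] [ 0.6197 -0.123 ]
[299 239] [ 0.49   -0.1103]
[159 239] [0.4571 0.0326]
[ 84 201] [0.4818 0.1119]
```

View pics/crop1.png

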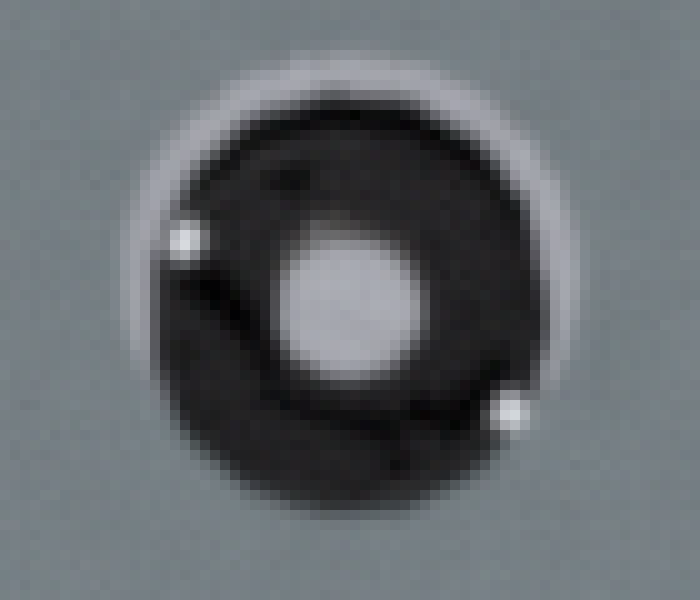

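The crop shows the index marks at (185,242) and (510,412), and the fuse at (347,310). I'll cast the mark pixels to rim height to get the mouth centre and slot angle, and work out the move to the cap.

```bash
python3 - <<'E'
from h import *
p=cv2.imread("pics/w1.png")[:,:,::-1].copy();c=np.load("pics/w1.npz");g=cv2.cvtColor(p,cv2.COLOR_RGB2GRAY).astype(float)
P=[]
for u,v in((243,174),(275,191)):
    a=np.clip(g[v-3:v+4,u-3:u+4]-110,0,None)
    if u<260:a[:, :2]=0
    yy,xx=np.mgrid[v-3:v+4,u-3:u+4];uv=((a*xx).sum()/a.sum(),(a*yy).sum()/a.sum());P.append(ray(c,*uv,.093));print(uv,P[-1].round(4))
dd=P[0]-P[1];print("mid",(P[0]+P[1])/2,"len",np.linalg.norm(dd),"angle",np.degrees(np.arctan2(dd[1],dd[0])))
A=[ray(c,*u,.075) for u in((115,34),(348,118),(84,201))]
for e,o in((A[1]-A[0],90),(A[2]-A[0],180)):print("yaw",np.degrees(np.arctan2(e[1],e[0]))+o,np.linalg.norm(e))
E
python3 go.py .523 .265 .35 12.9
```

```text
(np.float64(242.96769851951547), np.float64(173.54239569313594)) [ 0.5501 -0.0387  0.093 ]
(np.float64(276.0192697768763), np.float64(191.1288032454361)) [ 0.5405 -0.0725  0.093 ]
mid [ 0.54528309 -0.05557823  0.093     ] len 0.03516325015554188 angle 74.11122798089384
yaw -5.92809151881896 0.21978642724997907
yaw 354.18758069478577 0.161401852168603
yaw now 12.86 d tool [ 0.0514 -0.3198  0.0543] rotvec [-0.0002  0.0015 -0.0007] q [-0.23  0.28  1.62 -0.    1.23  1.11] F [0.7 0.5 0.3]
```

Call:
inch_along(
  moves=[0.07, 0.0086, -0.0533, 0.009, 0, 0, 0, 0.07, 0.0086, -0.0533, 0.009, 0, 0, 0, 0.07, 0.0086, -0.0533, 0.009, 0, 0, 0, 0.07, 0.0086, -0.0533, 0.009, 0, 0, 0, 0.07, 0.0086, -0.0533, 0.009, 0, 0, 0, 0.07, 0.0086, -0.0533, 0.009, 0, 0, 0, 0.07, 0, 0, 0, 0, 0, 0, 0.07, 0, 0, 0, 0, 0, 0],
)

```text
time: 2.9
ee_pos: [0.524, 0.2641, 0.3507]
eef_rot: [0.0, 0.994, 0.112, -0.0]
ft_force: [0.5, -0.4, 0.5]
gripper_width: 0.0699
grip_force: 0.0
```

```bash
python3 - <<'E'
from plant import arm
from h import *
c=arm.camera_model("wrist");p,d=arm.grab_frame("wrist");cv2.imwrite("pics/w2.png",p[:,:,::-1]);np.savez("pics/w2.npz",d=d,**c)
B,l=blobs(red(p),100)
for i,s,ct in B:print(s,ct,ray(c,*ct,.03))
i,s,ct=max(B,key=lambda b:b[1][4]);x,y,w,h=s[:4];cv2.imwrite("pics/crop2.png",cv2.resize(p[y-8:y+h+8,x-8:x+w+8],None,fx=7,fy=7,interpolation=3)[:,:,::-1]);print(x-8,y-8)
E
```

```text
[ 239  163   37   41 1061] [256.97643732 181.70593779] [0.52282136 0.26812491 0.03      ]
231 155
```

View pics/crop2.png

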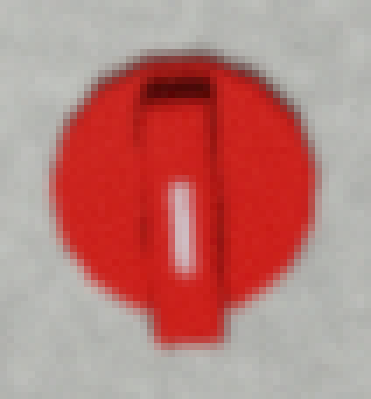

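The crop shows the cap upright, with its bar's top edges running from about (140,105) to (155,345) and the white line from (179,182) to (185,272). I'll cast those at z = 43 mm.

```bash
python3 - <<'E'
from h import *
c=np.load("pics/w2.npz");f=lambda u,v,z:ray(c,231+u/7-.5,155+v/7-.5,z)
for a,b in(((179,182),(185,272)),((140,103),(156,343)),((212,103),(224,343))):
    A,B=f(*a,.043),f(*b,.043);e=A-B;print(A.round(4),B.round(4),"mid",((A+B)/2).round(4),"len",np.linalg.norm(e).round(4),"ang",np.degrees(np.arctan2(e[1],e[0])).round(1))
# head disc left/right edges at z=.025
print("head",[(f(*u,.025)).round(4) for u in((52,185),(319,185))])
E
for z in .21 .197; do python3 go.py .5235 .2675 $z 17; done
```

```text
[0.5272 0.2698 0.043 ] [0.5153 0.2663 0.043 ] mid [0.5212 0.268  0.043 ] len 0.0124 ang 16.3
[0.5364 0.277  0.043 ] [0.5047 0.2679 0.043 ] mid [0.5205 0.2725 0.043 ] len 0.033 ang 16.0
[0.5385 0.2679 0.043 ] [0.5067 0.259  0.043 ] mid [0.5226 0.2634 0.043 ] len 0.033 ang 15.6
head [array([0.5181, 0.2862, 0.025 ]), array([0.5264, 0.2499, 0.025 ])]
yaw now 12.78 d tool [ 0.0002 -0.0038  0.1409] rotvec [ 0.0006  0.0003 -0.0736] q [ 0.35  0.39  1.6  -0.    1.15  1.7 ] F [ 0.3 -1.1  0.8]
yaw now 12.78 d tool [ 0.0002 -0.0038  0.1539] rotvec [ 0.0006  0.0003 -0.0736] q [ 0.35  0.39  1.6  -0.    1.15  1.7 ] F [ 0.3 -1.1  0.8]
```

Call:
inch_along(
  moves=[0.07, -0.0014, -0.0043, 0.01, 0, 0, -0.056, 0.06, 0, 0, 0.045, 0, 0, 0, 0.05, 0, 0, 0.045, 0, 0, 0, 0.05, 0, 0, 0.03, 0, 0, 0, 0.05, 0, 0, 0.0117, 0, 0, 0, 0.05, 0, 0, 0, 0, 0, 0],
)

```text
time: 3.7
ee_pos: [0.522, 0.2685, 0.2091]
eef_rot: [0.0, 0.99, 0.139, -0.0]
ft_force: [0.8, 0.3, -0.5]
gripper_width: 0.0502
grip_force: 0.0
```

```bash
python3 go.py .5217 .268 .209 16
```

```text
yaw now 16.0 d tool [-0.0004  0.0004  0.0001] rotvec [ 0.0001  0.0006 -0.    ] q [ 0.36  0.57  1.72 -0.    0.85  1.65] F [ 0.8  0.3 -0.5]
```

Call:
inch_along(
  moves=[0, 0, 0, 0, 0, 0, 0, 0, 0, 0, 0, 0, 0, 0, 0, 0, 0, 0, 0, 0, 0, 0, 0, 0, 0, 0, 0, 0, 0, 0, 0, 0, 0, 0, 0],
)

```text
time: 4.32
ee_pos: [0.5216, 0.2697, 0.2091]
eef_rot: [-0.0, 0.99, 0.14, 0.0]
ft_force: [-0.4, 0.2, 1.7]
gripper_width: 0.0094
grip_force: 30.0
```

Call:
inch_along(
  moves=[0, 0, 0, -0.03, 0, 0, 0, 0, 0, 0, -0.05, 0, 0, 0, 0, 0, 0, -0.05, 0, 0, 0, 0, 0, 0, 0, 0, 0, 0],
)

```text
time: 4.82
ee_pos: [0.5232, 0.2703, 0.3433]
eef_rot: [-0.001, 0.99, 0.14, 0.004]
ft_force: [0.0, -0.2, -0.3]
gripper_width: 0.0096
grip_force: 30.0
```

```bash
python3 go.py .5455 -.0553 .339 74.1
```

```text
yaw now 16.09 d tool [-0.0688  0.319   0.0034] rotvec [ 0.0036 -0.0082 -1.0124] q [0.36 0.4  1.61 0.   1.12 1.65] F [ 0.  -0.2 -0.3]
```

Call:
inch_along(
  moves=[0, -0.0115, 0.0532, 0, 0, 0, 0, 0, -0.0115, 0.0532, 0, 0, 0, 0, 0, -0.0115, 0.0532, 0, 0, 0, 0, 0, -0.0115, 0.0532, 0, 0, 0, 0, 0, -0.0115, 0.0532, 0, 0, 0, 0, 0, -0.0115, 0.0532, 0, 0, 0, 0, 0, 0, 0, 0, 0, 0, -0.169, 0, 0, 0, 0, 0, 0, -0.169, 0, 0, 0, 0, 0, 0, -0.169, 0, 0, 0, 0, 0, 0, -0.169, 0, 0, 0, 0, 0, 0, -0.169, 0, 0, 0, 0, 0, 0, -0.169, 0, 0, 0, 0, 0, 0, 0, 0, 0, 0, 0, 0, 0, 0],
)

```text
time: 6.58
ee_pos: [0.5436, -0.0562, 0.3383]
eef_rot: [-0.0, 0.799, 0.602, -0.0]
ft_force: [-0.4, -0.4, -0.7]
gripper_width: 0.0098
grip_force: 30.0
```

```bash
python3 go.py .5455 -.0553 .339 74.1
python3 - <<'E'
from plant import arm
from h import *
c=arm.camera_model("wrist");p,d=arm.grab_frame("wrist");cv2.imwrite("pics/w3.png",p[:,:,::-1]);np.savez("pics/w3.npz",d=d,**c)
E
```

```text
yaw now 74.0 d tool [ 0.0014  0.0016 -0.0007] rotvec [-0.0012 -0.     -0.0017] q [-0.23  0.35  1.7   0.    1.08  0.05] F [-0.4 -0.4 -0.7]
```

View pics/w3.png

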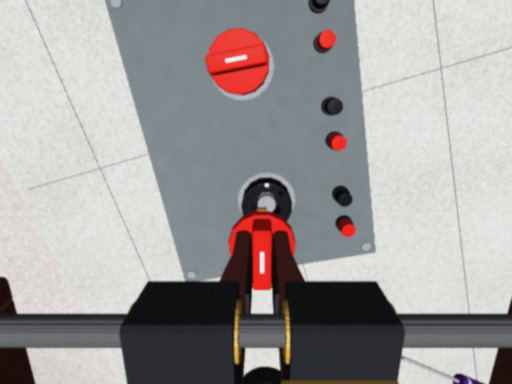

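The view shows the cap gripped, with its front lug at (262,209), the open mouth behind at (266,200) and a white index at (266,185). The bar is in line with the mark to within a few pixels. I'll compare the cap axis and holder axis in this same view.

```bash
python3 - <<'E'
from h import *
p=cv2.imread("pics/w3.png")[:,:,::-1].copy();c=np.load("pics/w3.npz");g=cv2.cvtColor(p,cv2.COLOR_RGB2GRAY);d=c["d"]
def W(u,v,z):return ray(c,u,v,z).round(4)[:2]
m=red(p);row=[np.flatnonzero(m[v,220:305])+220 for v in (236,240,244)]
for v,r in zip((236,240,244),row):print("head row",v,r.min(),r.max(),W((r.min()+r.max())/2,v,.154),W(r.min(),v,.154),W(r.max(),v,.154))
b=g[245:280,255:270].astype(float)-150;b=np.clip(b,0,None);yy,xx=np.mgrid[245:280,255:270];u,v=(b*xx).sum()/b.sum(),(b*yy).sum()/b.sum();print("line",u,v,W(u,v,.172),np.argwhere(b.max(1)>0).ravel()[[0,-1]]+245)
top=np.flatnonzero(m[:,262][205:])+205;print("head/bar far edge row",top[0])
k=g[181:190,260:273].astype(float)-90;k=np.clip(k,0,None);yy,xx=np.mgrid[181:190,260:273];u,v=(k*xx).sum()/k.sum(),(k*yy).sum()/k.sum();print("mark",u,v,W(u,v,.093))
for v in(194,198,202):
    r=np.flatnonzero(g[v,235:300]<55)+235;print("collar",v,r.min(),r.max(),W(r.min(),v,.09),W(r.max(),v,.09))
f=(g[190:210,256:280]>110)
q=np.argwhere(f);print("fuse cols",q[:,1].min()+256,q[:,1].max()+256,q[:,0].min()+190)
cv2.imwrite("pics/crop3.png",cv2.resize(p[165:300,210:320],(480,589),interpolation=3)[:,:,::-1])
E
```

```text
head row 236 230 293 [ 0.5434 -0.0502] [ 0.5266 -0.0454] [ 0.5602 -0.055 ]
head row 240 229 294 [ 0.5428 -0.0525] [ 0.5254 -0.0476] [ 0.5602 -0.0575]
head row 244 229 294 [ 0.5421 -0.0549] [ 0.5246 -0.0499] [ 0.5596 -0.0599]
line 261.65488482922956 262.1990998146677 [ 0.5418 -0.0563] [251 273]
head/bar far edge row 212
mark 266.3880434782609 184.72336956521738 [ 0.5502 -0.0389]
collar 194 245 288 [ 0.5329 -0.0422] [ 0.5635 -0.0509]
collar 198 244 289 [ 0.5313 -0.0449] [ 0.5634 -0.0541]
collar 202 243 290 [ 0.5297 -0.0477] [ 0.5633 -0.0573]
fuse cols 258 275 193
```

View pics/crop3.png

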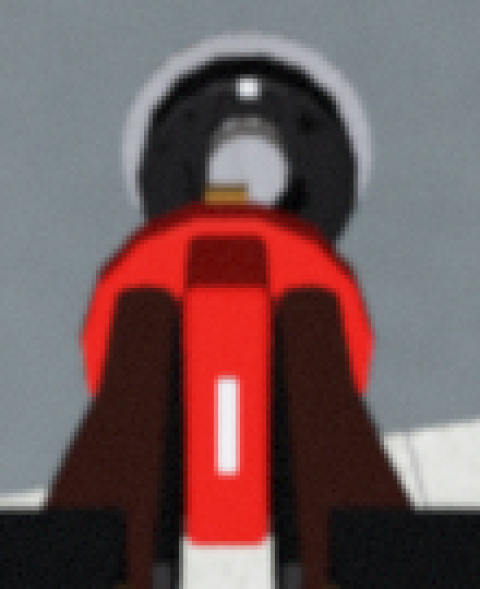

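```bash
python3 - <<'E'
from h import *
from plant import arm
c=np.load("pics/w3.npz");e=np.array([.2740,.9617,0])
H=np.array([.5453,-.0556,0])
k=lambda u,v:(210+u*110/480-.5,165+v*135/589-.5)
n=np.array([.9617,-.2740,0])
for nm,u,v,z in(("lug tip",226,184,.129),("bar far",227,288,.172),("bar near",227,545,.172),("head far",237,206,.154),("mark",247,88,.093),("fuse",249,160,.087)):
    P=ray(c,*k(u,v),z)-H;print(nm,"along",(P@e*1000).round(2),"lat",(P@n*1000).round(2))
o=-c["R"].T@c["t"];print("cam then",o)
for i in range(3):
    s=arm.sense();m=arm.camera_model("wrist");print(s["ee_pos"].round(4),(-m["R"].T@m["t"]).round(4),np.degrees(np.arctan2(*-m["R"][1,1::-1])).round(2))
E
```

```text
lug tip along 13.17 lat -3.44
bar far along 15.74 lat -3.2
bar near along -17.5 lat -3.25
head far along 18.98 lat -2.0
mark along 17.49 lat -0.06
fuse along 2.96 lat 0.39
cam then [0.56428155 0.02113954 0.31832537]
[ 0.5436 -0.0562  0.3385] [0.5643 0.0211 0.3185] 74.08
[ 0.5436 -0.0562  0.3385] [0.5643 0.0211 0.3185] 74.08
[ 0.5436 -0.0562  0.3385] [0.5643 0.0211 0.3185] 74.08
```

Call:
inch_along(
  moves=[0, 0.0012, 0.0033, 0, 0, 0, 0, 0, 0, 0, 0.015, 0, 0, 0, 0, 0, 0, 0.012, 0, 0, 0, 0, 0, 0, 0.004, 0, 0, 0, 0, 0, 0, 0, 0, 0, 0, 0, 0, 0, 0, 0, 0, 0],
)

```text
time: 7.38
ee_pos: [0.5475, -0.056, 0.3082]
eef_rot: [0.0, 0.798, 0.603, 0.0]
ft_force: [-0.4, -0.7, -0.2]
gripper_width: 0.0098
grip_force: 30.0
```

```bash
python3 - <<'E'
from plant import arm
from h import *
c=arm.camera_model("wrist");p,d=arm.grab_frame("wrist");cv2.imwrite("pics/w4.png",p[:,:,::-1]);np.savez("pics/w4.npz",d=d,**c)
s=arm.sense();print(s["ee_pos"],s["joint_pos"].round(3),(-c["R"].T@c["t"]).round(4))
cv2.imwrite("pics/crop4.png",cv2.resize(p[165:300,210:320],(480,589),interpolation=3)[:,:,::-1])
E
```

```text
[ 0.54749023 -0.05603234  0.30831605] [-0.228  0.395  1.727  0.     1.019  0.048] [0.568  0.0213 0.2882]
```

View pics/crop4.png

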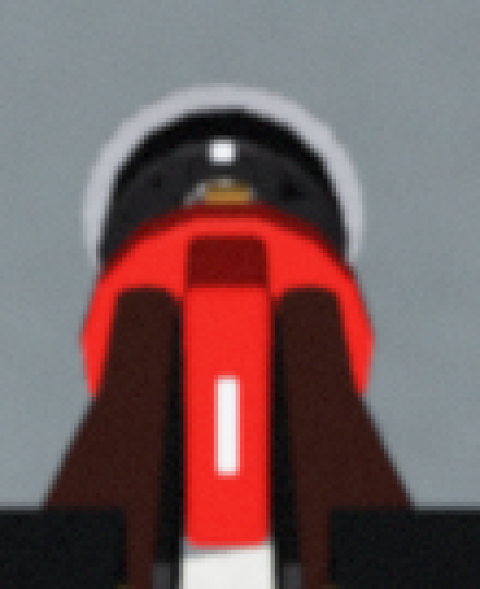

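The cap hangs just above the holder, with the lug at (226,192), the bar line at (228,425) and the index at (223,152), all nearly in line. I'll compute the residual.

```bash
python3 - <<'E'
from h import *
c=np.load("pics/w4.npz");e=np.array([.2740,.9617,0]);n=np.array([.9617,-.2740,0]);H=np.array([.5453,-.0556,0])
k=lambda u,v:(210+u*110/480-.5,165+v*135/589-.5)
for nm,u,v,z in(("lug tip",226,182,.099),("bar far",228,288,.142),("bar near",228,545,.142),("line",228,426,.142),("mark",223,152,.093),("collarL",110,220,.091),("collarR",338,220,.091)):
    P=ray(c,*k(u,v),z)-H;print(nm,"along",(P@e*1000).round(2),"lat",(P@n*1000).round(2))
E
```

```text
lug tip along 14.74 lat 0.59
bar far along 17.02 lat 0.86
bar near along -16.19 lat 0.93
line along -0.32 lat 0.9
mark along 17.28 lat 0.14
collarL along 5.94 lat -16.73
collarR along 6.0 lat 17.31
```

Call:
inch_along(
  moves=[0, -0.0004, -0.0006, 0, 0, 0, 0, 0, 0, 0, 0.004, 0, 0, 0, 0, 0, 0, 0.003, 0, 0, 0, 0, 0, 0, 0, 0, 0, 0],
)

```text
time: 7.92
ee_pos: [0.5464, -0.0562, 0.3006]
eef_rot: [-0.0, 0.798, 0.603, -0.0]
ft_force: [0.1, 0.2, 0.0]
gripper_width: 0.0099
grip_force: 30.0
```

Call:
inch_along(
  moves=[0, 0, 0, 0.003, 0, 0, 0, 0, 0, 0, 0.002, 0, 0, 0, 0, 0, 0, 0, 0, 0, 0],
)

```text
time: 8.3
ee_pos: [0.5466, -0.0562, 0.296]
eef_rot: [-0.0, 0.798, 0.603, -0.0]
ft_force: [-0.7, 0.3, 1.9]
gripper_width: 0.0097
grip_force: 30.0
```

```bash
python3 go.py .5455 -.0553 .29 74.1
```

```text
yaw now 74.19 d tool [ 0.0006 -0.0013  0.006 ] rotvec [-0.0002 -0.0001  0.0015] q [-0.23  0.41  1.74  0.    0.99  0.05] F [-0.7  0.3  1.9]
```

Call:
inch_along(
  moves=[0, 0, 0, 0.003, 0, 0, 0, 0, 0, 0, 0.003, 0, 0, 0, 0, 0, 0, 0, 0, 0, 0],
)

```text
time: 8.68
ee_pos: [0.5467, -0.0562, 0.2903]
eef_rot: [0.0, 0.798, 0.603, 0.0]
ft_force: [-2.6, -0.3, 7.2]
gripper_width: 0.0098
grip_force: 30.0
```

Call:
inch_along(
  moves=[0, 0, 0, 0.003, 0, 0, 0, 0, 0, 0, 0.001, 0, 0, 0, 0, 0, 0, 0, 0, 0, 0],
)

```text
time: 9.05
ee_pos: [0.5467, -0.0562, 0.2868]
eef_rot: [0.0, 0.798, 0.603, 0.0]
ft_force: [-2.7, 0.4, 10.8]
gripper_width: 0.01
grip_force: 30.0
```

```bash
python3 go.py .5455 -.0553 .2862 74.1
```

```text
yaw now 74.19 d tool [ 0.0006 -0.0014  0.0006] rotvec [ 0.0006 -0.0001  0.0016] q [-0.23  0.42  1.75  0.    0.97  0.05] F [-2.7  0.4 10.8]
```

Call:
inch_along(
  moves=[0, 0, -0.0007, 0.0006, 0, 0, 0, 0, 0, 0, 0, 0, 0, 0.1, 0, 0, 0, 0, 0, 0, 0.1, 0, 0, 0, 0, 0, 0, 0],
)

```text
time: 9.55
ee_pos: [0.5467, -0.0562, 0.2866]
eef_rot: [0.001, 0.854, 0.52, 0.001]
ft_force: [-1.2, -0.2, 10.7]
gripper_width: 0.0101
grip_force: 30.0
```

```bash
python3 -c "
from plant import arm;s=arm.sense();print(s['wrist_torque'].round(2))"; python3 go.py .5455 -.0553 .2862 -5.9
```

```text
[0.02 0.17 0.05]
yaw now 62.67 d tool [ 0.0002 -0.0015  0.0004] rotvec [ 0.0019 -0.0023  1.1967] q [-0.23  0.42  1.75  0.    0.97  0.25] F [-1.2 -0.2 10.7]
```

Call:
inch_along(
  moves=[0, 0, 0, 0, 0, 0, 0.15, 0, 0, 0, 0, 0, 0, 0.15, 0, 0, 0, 0, 0, 0, 0.15, 0, 0, 0, 0, 0, 0, 0],
)

```text
time: 10.05
ee_pos: [0.547, -0.0563, 0.2867]
eef_rot: [0.001, 0.949, 0.316, 0.002]
ft_force: [-0.9, -0.3, 10.6]
gripper_width: 0.0099
grip_force: 30.0
```

Call:
inch_along(
  moves=[0, 0, 0, 0, 0, 0, 0.15, 0, 0, 0, 0, 0, 0, 0.15, 0, 0, 0, 0, 0, 0, 0.15, 0, 0, 0, 0, 0, 0, 0],
)

```text
time: 10.55
ee_pos: [0.5469, -0.0561, 0.2867]
eef_rot: [0.0, 0.995, 0.096, 0.002]
ft_force: [-0.2, 0.3, 11.8]
gripper_width: 0.01
grip_force: 30.0
```

```bash
python3 -c "
from plant import arm;s=arm.sense();print(s['wrist_torque'].round(2))"; python3 go.py .5455 -.0553 .2862 -5.9
```

```text
[ 0.2   0.18 -0.01]
yaw now 11.06 d tool [-0.0012 -0.0011  0.0005] rotvec [ 0.0005 -0.0034  0.296 ] q [-0.23  0.42  1.75  0.    0.97  1.15] F [-0.2  0.3 11.8]
```

Call:
inch_along(
  moves=[0, 0, 0, 0, 0, 0, 0.12, 0, 0, 0, 0, 0, 0, 0.12, 0, 0, 0, 0, 0, 0, 0.065, 0, 0, 0, 0, 0, 0, 0, 0, 0, 0, 0, 0, 0, 0],
)

```text
time: 11.18
ee_pos: [0.5469, -0.056, 0.2867]
eef_rot: [-0.0, 0.998, -0.055, 0.002]
ft_force: [-1.4, 1.2, 11.1]
gripper_width: 0.0097
grip_force: 30.0
```

```bash
python3 -c "
from plant import arm;s=arm.sense();print(s['wrist_torque'].round(2))"; python3 go.py .5455 -.0553 .2862 -5.9
```

```text
[ 0.24  0.18 -0.04]
yaw now -6.32 d tool [-0.0014 -0.0006  0.0005] rotvec [-0.0002 -0.0032 -0.0074] q [-0.23  0.42  1.75  0.    0.97  1.45] F [-1.4  1.2 11.1]
```

Call:
inch_along(
  moves=[0, 0, 0, -0.0025, 0, 0, 0, 0, 0, 0, -0.0025, 0, 0, 0, 0, 0, 0, 0, 0, 0, 0],
)

```text
time: 11.55
ee_pos: [0.5468, -0.056, 0.2914]
eef_rot: [-0.0, 0.998, -0.055, 0.002]
ft_force: [-0.2, 0.3, 7.1]
gripper_width: 0.0099
grip_force: 30.0
```

Call:
inch_along(
  moves=[0, 0, 0, -0.001, 0, 0, 0, 0, 0, 0, 0, 0, 0, 0],
)

```text
time: 11.8
ee_pos: [0.5468, -0.056, 0.2921]
eef_rot: [-0.0, 0.998, -0.055, 0.001]
ft_force: [1.4, 1.7, 6.8]
gripper_width: 0.0096
grip_force: 30.0
```

Call:
inch_along(
  moves=[0, 0, 0, -0.0008, 0, 0, 0, 0, 0, 0, 0, 0, 0, 0, 0, 0, 0, 0, 0, 0, 0],
)

```text
time: 12.18
ee_pos: [0.5469, -0.056, 0.2922]
eef_rot: [-0.0, 0.998, -0.055, 0.001]
ft_force: [5.9, 1.0, -1.6]
gripper_width: 0.0101
grip_force: 30.0
```

The wrist force fell from 7 N to -1.6 N at 8 mm, so the lugs are against the pocket roof. I'll release, retreat and check.

Call:
inch_along(
  moves=[0.04, 0, 0, 0, 0, 0, 0, 0.04, 0, 0, 0, 0, 0, 0, 0.04, 0, 0, 0, 0, 0, 0, 0.04, 0, 0, -0.03, 0, 0, 0, 0.04, 0, 0, -0.05, 0, 0, 0, 0.06, 0, 0, -0.04, 0, 0, 0, 0.06, 0, 0, 0, 0, 0, 0, 0.06, 0, 0, 0, 0, 0, 0],
)

```text
time: 13.18
ee_pos: [0.5453, -0.0559, 0.4114]
eef_rot: [-0.0, 0.998, -0.055, -0.001]
ft_force: [0.4, -0.7, -0.0]
gripper_width: 0.0601
grip_force: 0.0
```

```bash
python3 - <<'E'
from plant import arm
from h import *
c=arm.camera_model("wrist");p,d=arm.grab_frame("wrist");cv2.imwrite("pics/w5.png",p[:,:,::-1]);np.savez("pics/w5.npz",d=d,**c)
E
```

```text
(no output)
```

View pics/w5.png

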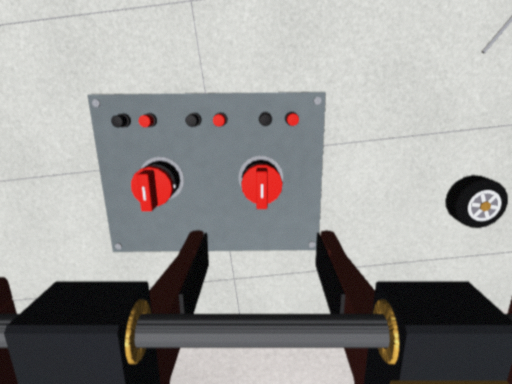

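The cap sits in the holder at (262,185), its bar parallel to the deck's x axis. I'll check its height and angle against the neighbour, and hand in if they match.

```bash
python3 - <<'E'
from plant import arm
from h import *
c=np.load("pics/w5.npz");d=c["d"];p=cv2.imread("pics/w5.png")[:,:,::-1].copy();g=cv2.cvtColor(p,cv2.COLOR_RGB2GRAY)
for u0,v0 in((262,188),(145,190)):
    b=[(u,v) for v in range(v0-14,v0+15) for u in range(u0-8,u0+9) if p[v,u].min()>120]
    P=np.array([c["R"].T@(np.linalg.inv(c["K"])@np.array([u,v,1])*d[v,u]-c["t"]) for u,v in b]);Q=np.array([ray(c,u,v,.126)[:2] for u,v in b])
    e=np.linalg.svd(Q-Q.mean(0))[2][0];print("top z",np.median(P[:,2]).round(4),"ctr",Q.mean(0).round(4),"ang",np.degrees(np.arctan(e[1]/e[0])).round(1),len(b))
    ok=abs(np.median(P[:,2])-.126)<.0025
    if u0==262: good=ok and abs(np.degrees(np.arctan(e[1]/e[0]))+5.9)<6
print(good)
if good: print(arm.hand_in())
E
```

```text
top z 0.126 ctr [ 0.5465 -0.0566] ang -6.3 52
top z 0.1261 ctr [0.5544 0.0452] ang -25.4 52
True
the job is handed in; nothing more can be done
None
```

The red cap is refitted and locked: the top of its bar is 126 mm above the bench, level with its neighbour, and its angle is within 1° of the holder's x axis; the arm let go and the job was handed in at about 13 s.

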